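# Take a carded pack off its display hook for an order

## Robot

A 6-joint arm with a two-finger parallel gripper is mounted at the origin on the work surface. World frame = base frame: x ahead of the robot, y to its left, z up, the work surface at z = 0. Lengths are in m, angles in rad, forces in N, time in s.
With the tool pointing down it reaches from about 0.325 to 0.925 m from the base axis. Payload 3.1 kg.
Tool frame: the origin (TCP) lies at the very end of the fingers, on their centre line; the grasp point (between the pads) lies 19 mm behind it; z points along the fingers, y is the line along which they close (so a half turn about z gives the same grasp; the last joint's range is limited). The gripper opens to 85 mm and grips with 20 to 120 N. Pads are 22 mm wide; open, the fingers measure 114 mm over their backs; the gripper's body (76 mm by 85 mm) begins 54 mm behind the grasp point. The pads swing forward as they close: fully open they stand 13 mm farther back than shut.
Start: joints at [1.01, 0.217, 1.613, -0, 1.311, -0.112], TCP at [0.271, 0.563, 0.231] pointing down, gripper open.
Joint ranges: [-2.75, 2.75], [-0.78, 2.1], [0.31, 2.55], [-1.13, 4.27], [0.13, 2.63], [-2.58, 2.58]. Speed limits (rad/s): [2.79, 2.79, 3.14, 3.14, 3.14, 3.14].

## Interface

Orientations are given as a rotation vector (axis times angle).
In Python, from bench import sensors, optics, ticket, spotter gives the robot as it stands. The module is installed in compiled form; this text tells all that it offers.
- The arm moves only by the shell command python3 -m creep 'ROWS'. ROWS is JSON, a list of rows, each an object with "dp": the shift along the world's x, y, z in units of 40 mm (1.0 is 40 mm), a list of three; "yaw": the turn about the world's z in units of 6 degrees (1.0 is 6 degrees); "fingers": the opening in per cent of the stroke, from 0 (shut) to 100 (fully open). In form: [{"dp": [x, y, z], "yaw": yaw, "fingers": fingers}, ...]. A call has 1 to 12 rows; each row shifts and turns the commanded pose from where the row before left it; what a row does not reach is not made up. A row lasts 1/10 s, in which the tool goes at most 50 mm and 8.59 degrees, less where a joint would pass 70% of its speed; a pose out of reach is approached as far as the arm can. A call is refused whole if a number of a shift passes 1 or a number of a turn 1, either way. A call with a gripper value outside its range is refused whole. The fingers move at their own pace and stop on an object; the grip force is fixed at half the most. Time passes only in rows, so rows that do not move let the fingers close. It gives the time, the measured TCP pose, the force, the opening and the grip force at its end, in the units of the state.
- sensors.state(): the state, without advancing time (a new reading comes with each control period).
- optics.snapshot(name): name is "side" or "top" or "wrist"; returns a dict with "pixels" (400x640x3 uint8, red, green, blue), "range_z" (400x640 float32, m along the optical axis (not along the pixel's ray), 0 where there is no reading), "K" (3x3 intrinsics, pixels), "k1" (the pictures are not rectified: a ray, as slopes to the right and down, at radius r is drawn at 1 + k1 r^2 times it, then the intrinsics apply), "R" (3x3) and "t" (3): a world point X has camera coordinates R X + t. Camera axes: x right, y down, z forward; pixel columns grow to the right and rows downward; lengths in m; the calibration is good to about 2 mm. A picture is of the moment at which its call begins.
- ticket.finish_job(): hands the job in; it is judged then, once.
Trained networks look in a picture, given as the dict that the camera call returned (one of the last four; its "shot" number tells which), for a name from the list of things; names that differ only in an ending like _2 or _b are one class to them, and where a whole thing is asked for, a point or a joint stands for the part that bears it (a point fixed in the world has none). Each returns a list of dicts, best first, with "confidence" (0 to 1); they miss things now and then, are a little off and sometimes report something else, mostly with a low value. They report only what shows in the picture. A call takes as long as a camera call.
- spotter.cut_out(thing, picture): "pixels" (400x640 bool, what is visible of it) and "uv" ([column, row] in pixels, amid what is visible of it).
The state is a dict: "clock": time; "joint_pos": joint angles; "dq": joint speeds; "tau": joint torques, N m; "ee_pos": TCP position; "tool_rot": TCP orientation; "ft_force": force on the tool from outside, world axes, zero at the start; "ft_torque": the same for the moment, N m; "grip_width": finger opening in m; "grasp_force": force on a finger pad.
Only numpy, scipy, OpenCV 4.12 (cv2) and the standard library are available. Lean on these libraries where they do the work, as an engineer would, in place of code of your own. Each camera call takes 0.05 s, during which the arm holds its last target. There are 200 camera calls.

## Task

Take the red spice pack off its display hook on the wire grid stand: slide it along the wire and lift it over the upturned tip, gently and by feel, without straining pack or hook. Then put it upright into the empty compartment of the yellow order crate, lowering it all the way to the bottom before you let go. Leave the other goods where they are.

Things in the scene. Friction and masses are not known exactly. Their poses are not given: they have to be found in the camera images.
- stand: Steel wire grid counter stand, fixed, 270 mm wide, top bar 212 mm high. Origin on the counter under the grid's middle; x points to its back (hooks point to -x), y along the grid. Two display hooks, left at y = +60 mm, right at y = -60 mm. The red pack may press on its hook with 6 N at most, the robot on stand or hooks with 15 N at most.
- root_left (a point): Root of the left wire hook in the grid, on its centre line, stand's axes. Wire 5 mm thick, 155 mm straight towards -x, then 36 mm of upturned tip with a round end (ends 182 to 191 mm from the grid). From use it sags or rises up to 0.055 rad and points up to 0.07 rad aside about its root; its tip is bent up 0.35 to 0.71 rad from its own line. These are not measured: feel or see them.
- root_right (a point): Root of the right wire hook, 120 mm from the left one along the grid; the same kind of hook, with its own unknown slope, side lean and tip bend.
- pack_red_centre (a point): Centre of the red pack, the one to take: clear two-sided blister with two spice jars on a red card, 76 wide (y) x 130 mm high (z), 0.10 to 0.18 kg, hanging on either hook, 42 to 48 mm from the grid. x is its thickness, along the hook. Blister 26 mm thick, 66 wide, from z = -65 (flat foot) to +21 mm. Both sides are alike.
- pack_red_hole (a point): Centre of the red pack's hang hole, 43 mm above the pack's centre, pack's axes. The hole is 12 mm wide (y) and 10.5 mm high (z) in card 3 mm thick (x). Hanging, its upper edge rests on the wire. 16.5 mm of card above it.
- pack_red_shoulder (a point): Place to pinch: centre of the red pack's +y shoulder, 26 mm beside the pack's middle, 46 mm above its centre, pack's axes. A moulded block 10 mm thick (x; fingers close along x), 24 mm wide (y), 38 mm high (z). An equal shoulder lies at -26 mm, beyond the hook. Below the shoulder (19 mm under this point, then 6 mm of bare card) the blister swells to 26 mm.
- pack_green_centre (a point): Centre of the green pack on the other hook, same size and shape. Leave it hanging.
- crate: Yellow order crate, fixed, 220 mm (x) by 125 mm (y), 70 mm high; origin under its centre, walls, dividers and floor 5 mm. Three dividers of full height across x make four compartments, each 49 mm in x by 115 mm in y, centres 53.75 mm apart in x. Beside the empty compartment stand low goods (up to 77 mm above the counter).
- empty_slot (a point): Centre of the floor of the empty compartment, 5 mm above the counter, with the crate's axes: the compartment is 49 mm along x and 115 mm along y, so the pack goes in with its thickness along x and its width along y (either way round).
- pack_blue_centre (a point): Centre of the blue pack, same size, standing in the crate's compartment at the +x end. Leave it.
- tea_centre (a point): Centre of a green tea carton, 34 x 88 x 66 mm, standing in the crate next to the empty compartment. Leave it.
- spread_centre (a point): Centre of a small amber jar with yellow cap, 42 mm diameter, 72 mm high, standing in the crate next to the empty compartment. Leave it.
- soy_centre (a point): Centre of a dark sauce bottle, 66 mm diameter, 200 mm high, on the counter. Leave it.
- tin_centre (a point): Centre of a red tin, 74 mm diameter, 75 mm high, on the counter. Leave it.
- tape_centre (a point): Centre of a lying roll of amber packing tape, 100 mm diameter, 48 mm high, on the counter. Leave it.

How it is judged:
On the way, in this order (a step that is already met when the one before it is completed fails the run):
1. The red pack is off its hook, beyond the tip, held in the fingers (x of pack_red_centre in the frame of stand below -0.195 m and height (world z) of pack_red_centre above 0.09 m and contact force between the fingers and pack_red above 0.5 N), for 0.1 s.
2. The red pack has been lowered to the bottom of the empty compartment while still held (horizontal distance between pack_red_centre and empty_slot below 0.03 m and x of pack_red_centre in the frame of empty_slot between -0.02 and 0.02 m and z of pack_red_centre in the frame of empty_slot below 0.075 m and contact force between the fingers and pack_red above 0.5 N), for 0.1 s.
At the end, for the whole second after the job is handed in: The red pack stands in the empty compartment of the crate: its centre within 20 mm (crate's x) and 30 mm in plan of the compartment's centre, its foot on the floor (centre less than 75 mm above it), no more than 0.4 rad off upright, at rest and released (horizontal distance between pack_red_centre and empty_slot below 0.03 m and x of pack_red_centre in the frame of empty_slot between -0.02 and 0.02 m and z of pack_red_centre in the frame of empty_slot below 0.075 m and angle between pack_red_centre's own z axis and vertical below 0.4 rad and linear speed of pack_red below 0.02 m/s); the robot touches nothing.
It fails at once if The red pack and the stand or its hooks press on each other with more than 6 N (contact force between pack_red and stand above 6 N).
It fails at once if The robot presses on the stand or its hooks with more than 15 N (contact force between any of the fingers, the arm and stand above 15 N).
It fails at once if One of the other goods is moved by more than 30 mm (distance of any of pack_green_centre, pack_blue_centre, tea_centre, spread_centre, soy_centre, tin_centre, tape_centre from where it was at the start of the episode above 0.03 m).
It also fails if it takes over 67 s, if anything falls off the work surface, if the arm or the gripper's body presses on something with over 40 N, if the wrist force passes 120 N, or if a joint passes its speed limit or range.

## Working session

There is one attempt and no reset: what is moved stays moved. The work goes in short steps, Python scripts to look and compute and a shell command to move; the robot and the scene stay as the last step left them, time stands still between calls to the robot, and variables do not carry over. Pictures are saved under pics/ and viewed, at most 10 in all, crops included, and the job is handed in when it is done.

```bash
mkdir -p pics
cat > h.py <<'E'
import numpy as np, cv2
from bench import sensors, optics, ticket, spotter
def pts(p, mask=None):
    """world points of pixels (v,u) in mask"""
    z=p["range_z"]; m=(z>0) if mask is None else (mask&(z>0))
    v,u=np.nonzero(m); K=np.array(p["K"],float); k=p["k1"]
    d=np.array([k,0,0,0,0],float)
    n=cv2.undistortPoints(np.stack([u,v],1).astype(float)[:,None],K,d)[:,0]
    zz=z[v,u][:,None]; c=np.hstack([n*zz,zz])
    return (c-np.array(p["t"]))@np.array(p["R"]), u, v
def proj(p,X):
    c=np.asarray(X)@np.array(p["R"]).T+np.array(p["t"]); n=c[:,:2]/c[:,2:]
    r2=(n**2).sum(1,keepdims=True); n=n*(1+p["k1"]*r2); K=np.array(p["K"]); return n@K[:2,:2].T+K[:2,2]
def save(p,name,crop=None,s=1):
    im=p["pixels"][...,::-1]
    if crop: im=im[crop[1]:crop[3],crop[0]:crop[2]]
    cv2.imwrite("pics/"+name,cv2.resize(im,None,fx=s,fy=s,interpolation=cv2.INTER_CUBIC))
E
python3 - <<'E'
from h import *
S={}
for n in ("side","top"):
    p=optics.snapshot(n); S[n]=p; save(p,n+".png"); np.save(n+".npy",p,allow_pickle=True)
    print(n,"cam at",-np.array(p["R"]).T@p["t"])
    for t in ["stand","pack_red_centre","pack_green_centre","crate","pack_blue_centre","tea_centre","spread_centre","soy_centre","tin_centre","tape_centre"]:
        r=spotter.cut_out(t,p)
        if r:
            r=r[0]; X,_,_=pts(p,r["pixels"]); print(t,round(r["confidence"],2),np.round(r["uv"]),r["pixels"].sum(),np.round(np.median(X,0),3) if len(X) else None,np.round(np.percentile(X,[3,97],axis=0),3).tolist() if len(X) else '')
print(sensors.state())
E
```

```text
side cam at [-0.14813798 -0.70028149  0.94874072]
stand 0.97 [389. 237.] 2263 [ 0.648 -0.21   0.089] [[0.516, -0.3, 0.0], [0.792, -0.006, 0.214]]
pack_red_centre 0.97 [347. 210.] 942 [ 0.61  -0.095  0.161] [[0.6, -0.126, 0.045], [0.717, -0.008, 0.218]]
pack_green_centre 0.61 [375. 239.] 1096 [ 0.589 -0.215  0.163] [[0.58, -0.245, 0.006], [0.67, -0.134, 0.22]]
crate 0.72 [237. 215.] 2712 [0.487 0.17  0.046] [[0.383, 0.139, 0.002], [0.597, 0.274, 0.072]]
pack_blue_centre 0.91 [266. 192.] 439 [0.57  0.19  0.092] [[0.561, 0.164, 0.053], [0.582, 0.231, 0.135]]
tea_centre 0.57 [224. 218.] 288 [0.411 0.206 0.072] [[0.396, 0.171, 0.059], [0.43, 0.253, 0.076]]
spread_centre 0.46 [248. 207.] 175 [0.519 0.2   0.072] [[0.505, 0.191, 0.041], [0.535, 0.222, 0.081]]
soy_centre 0.7 [261. 156.] 766 [0.675 0.324 0.11 ] [[0.655, 0.308, 0.029], [0.707, 0.356, 0.198]]
tin_centre 0.82 [378. 334.] 1186 [ 0.426 -0.364  0.068] [[0.406, -0.391, 0.006], [0.469, -0.327, 0.079]]
tape_centre 0.75 [285. 273.] 1115 [ 0.421 -0.048  0.035] [[0.376, -0.091, 0.003], [0.466, -0.002, 0.051]]
top cam at [ 0.4018454  -0.02
[... 1006 characters left out ...]
0.016], [0.471, 0.005, 0.05]]
{'clock': 1.1, 'joint_pos': array([ 1.00981998e+00,  2.16889344e-01,  1.61341669e+00,  2.45148716e-05,
        1.31129454e+00, -1.12188266e-01]), 'dq': array([-0.00152253,  0.00228674, -0.0003543 ,  0.00031214,  0.00103191,
       -0.00017089]), 'tau': array([ 3.50154414e-04, -3.96885145e+01, -3.04268074e+01, -9.30628153e-05,
        7.79215443e-04,  8.19725386e-06]), 'ee_pos': array([0.27114139, 0.5631297 , 0.23129814]), 'tool_rot': array([-6.99057553e-01, -3.06280361e+00, -5.47048813e-07]), 'ft_force': array([0.13904258, 0.00859804, 0.59353775]), 'ft_torque': array([-0.0299677 , -0.02895582, -0.0050242 ]), 'grasp_force': 0.0, 'grip_width': 0.08544583466947346}
```

Run:
```python
from h import *
T=np.load("top.npy",allow_pickle=True).item(); Sd=np.load("side.npy",allow_pickle=True).item()
a=cv2.resize(T["pixels"][110:290,180:500],None,fx=2.5,fy=2.5,interpolation=cv2.INTER_CUBIC)[...,::-1]; cv2.imwrite("pics/topc.png",a)
save(Sd,"sidec.png",(200,130,460,330),3)
for n,p in (("top",T),("side",Sd)):
    X,u,v=pts(p)
    m=(X[:,2]>.2)&(X[:,2]<.23)&(X[:,0]>.62)&(X[:,0]<.72)&(X[:,1]<.05)&(X[:,1]>-.35)
    Y=X[m]; c=np.polyfit(Y[:,1],Y[:,0],1); 
    r=Y[:,0]-np.polyval(c,Y[:,1]); Y=Y[abs(r)<.006]; c=np.polyfit(Y[:,1],Y[:,0],1)
    print(n,"bar",len(Y),c,Y[:,1].min(),Y[:,1].max(),Y[:,2].mean())
    # crate rim
    m=(X[:,2]>.062)&(X[:,2]<.074)&(X[:,0]>.36)&(X[:,0]<.62)&(X[:,1]<.30)&(X[:,1]>.12)
    hs=p["pixels"][v,u].astype(int); ye=(hs[:,0]-hs[:,2]>70)&(hs[:,1]-hs[:,2]>50)
    Y=X[m&ye]; print(" crate",cv2.minAreaRect(Y[:,:2].astype(np.float32)*1000))
    # packs top strip z>0.2
    for x0,x1,y0,y1 in ((.595,.635,-.14,-.03),(.565,.61,-.27,-.15)):
        m=(X[:,2]>.19)&(X[:,0]>x0)&(X[:,0]<x1)&(X[:,1]>y0)&(X[:,1]<y1); Y=X[m]
        if len(Y)>5: print(" pack",len(Y),Y[:,1].min(),Y[:,1].max(),Y[:,2].max(),np.polyfit(Y[:,1],Y[:,0],1),Y.mean(0))
```

```text
top bar 579 [0.15882385 0.67264321] -0.29244383002835833 -0.015946787894111948 0.20971042891859584
 crate ((495.138916015625, 210.41619873046875), (124.28743743896484, 220.36102294921875), 84.90753936767578)
 pack 244 -0.12517623565598565 -0.04919906378345319 0.22027768361076266 [0.14955199 0.62838809] [ 0.61552088 -0.0860384   0.20869739]
 pack 271 -0.24245830907134683 -0.16719860929927136 0.22247888669873658 [0.1651928  0.62742313] [ 0.59353374 -0.20515052  0.21017904]
side bar 390 [0.15891979 0.67217356] -0.29357014135186554 -0.018706871641927813 0.20977815823566
 crate ((494.791748046875, 208.40162658691406), (129.9090576171875, 223.46548461914062), 85.26422882080078)
 pack 241 -0.1282096683491545 -0.053026639222993284 0.2221258557940479 [0.15152594 0.62857518] [ 0.61459011 -0.09229488  0.20696765]
 pack 308 -0.24713039424473957 -0.16893631977665008 0.22402446188438802 [0.15103243 0.6253573 ] [ 0.59357285 -0.21044785  0.20846086]
```

View pics/topc.png

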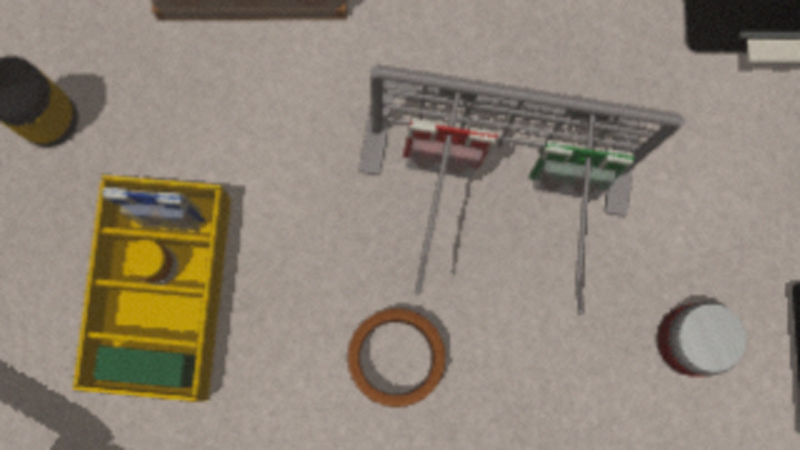

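View pics/sidec.png

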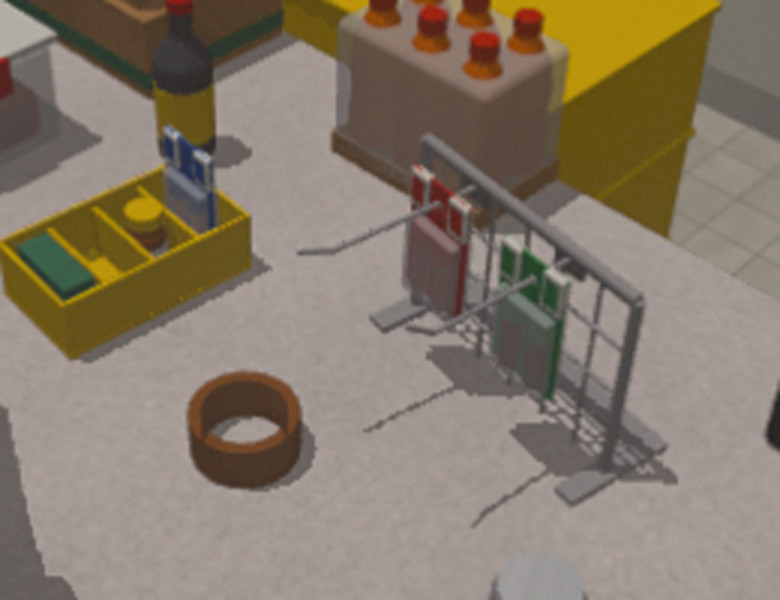

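Top crop: the red pack hangs on the left hook (450,145), with the hook tip at (418,290). The empty compartment is at (145,312), between tea and amber jar. The side crop agrees and shows both tips bent up. Next I measure the hook line.

```bash
cat >> h.py <<'E'
psi=-0.158; SO=np.array([0.648,-0.155,0]); 
RS=np.array([[np.cos(psi),-np.sin(psi),0],[np.sin(psi),np.cos(psi),0],[0,0,1]])
st=lambda X:(np.asarray(X)-SO)@RS
def hook(p):
    X,u,v=pts(p); s=st(X)
    m=(s[:,0]<-.062)&(s[:,0]>-.2)&(abs(s[:,1]-.06)<.035)&(s[:,2]>.12)&(s[:,2]<.24)
    s=s[m]; 
    for a in np.arange(-.2,-.06,.01):
        q=s[(s[:,0]>=a)&(s[:,0]<a+.01)]
        if len(q): print(round(a+.005,3),len(q),np.round(np.median(q,0)*1000,1),np.round(q[:,2].std()*1000,1),np.round(q[:,2].max()*1000,1))
E
python3 - <<'E'
from h import *
for n in ("top","side"):
    p=np.load(n+".npy",allow_pickle=True).item(); print(n,p["K"][0][0]); hook(p)
    X,u,v=pts(p); s=st(X); m=(s[:,2]>.2)&(s[:,2]<.225)&(abs(s[:,0])<.02)&(abs(s[:,1])<.16); print("bar",s[m].mean(0),np.percentile(s[m],[1,99],axis=0))
E
```

```text
top 381.1824422389192
-0.185 7 [-184.5   72.   207.3] 1.6 210.6
-0.175 11 [-175.6   70.8  204.4] 1.0 205.7
-0.165 10 [-166.    70.4  200.1] 1.7 203.9
-0.155 10 [-154.7   70.   196.9] 1.6 199.3
-0.145 10 [-144.6   69.2  195. ] 1.7 198.9
-0.135 10 [-134.3   69.   195. ] 1.7 199.0
-0.125 11 [-123.6   68.   196.2] 1.2 198.3
-0.115 9 [-114.    67.5  196.6] 1.1 197.8
-0.105 11 [-104.9   67.9  197.2] 1.7 199.5
-0.095 10 [-95.9  66.7 196.6] 0.9 198.7
-0.085 12 [-85.4  66.6 197.5] 1.3 199.6
-0.075 8 [-75.3  65.3 198. ] 1.5 199.5
-0.065 7 [-65.7  65.3 198. ] 1.7 199.6
bar [0.00096607 0.00157114 0.20954279] [[-0.01169167 -0.13588443  0.20068762]
 [ 0.00910302  0.13870843  0.21405688]]
side 474.63089424325636
-0.185 5 [-183.7   68.1  209. ] 1.0 210.1
-0.175 6 [-175.5   67.9  204.6] 2.2 208.1
-0.165 7 [-165.9   67.2  202.6] 2.4 204.1
-0.155 6 [-154.2   67.6  197.8] 1.1 199.8
-0.145 8 [-144.2   67.4  195.3] 2.0 200.0
-0.135 8 [-135.1   65.4  196.9] 2.6 200.9
-0.125 7 [-124.8   64.9  197.1] 0.6 198.6
-0.115 5 [-116.3   65.3  198.9] 1.0 200.3
-0.105 10 [-106.2   64.9  198. ] 2.1 201.1
-0.095 7 [-95.   63.5 199.9] 2.1 201.2
-0.085 7 [-84.1  62.5 199.5] 1.3 202.2
-0.075 6 [-73.2  62.3 198.5] 1.0 201.0
-0.065 4 [-65.9  62.9 199. ] 0.6 200.1
bar [ 1.87387837e-04 -1.20079617e-02  2.10018115e-01] [[-0.01480233 -0.1391749   0.20070403]
 [ 0.00890075  0.13342496  0.2161127 ]]
```

```bash
python3 -m creep '[{"dp":[0.54,-0.97,0.2],"yaw":-0.76,"fingers":41},{"dp":[0.54,-0.97,0.2],"yaw":-0.76,"fingers":41},{"dp":[0.54,-0.97,0.2],"yaw":-0.76,"fingers":41},{"dp":[0.54,-0.97,0.2],"yaw":-0.76,"fingers":41},{"dp":[0.54,-0.97,0.2],"yaw":-0.76,"fingers":41},{"dp":[0.54,-0.97,0.2],"yaw":-0.76,"fingers":41},{"dp":[0.54,-0.97,0.2],"yaw":-0.76,"fingers":41},{"dp":[0.54,-0.97,0.2],"yaw":-0.76,"fingers":41}]' && python3 -m creep '[{"dp":[0.54,-0.97,0.1],"yaw":-0.76,"fingers":41},{"dp":[0.54,-0.97,0.1],"yaw":-0.76,"fingers":41},{"dp":[0.54,-0.97,0],"yaw":-0.76,"fingers":41},{"dp":[0.54,-0.97,0],"yaw":-0.76,"fingers":41},{"dp":[0.54,-0.97,0],"yaw":-0.76,"fingers":41},{"dp":[0.54,-0.97,0],"yaw":-0.76,"fingers":41},{"dp":[0.54,-0.97,0],"yaw":-0.76,"fingers":41},{"dp":[0.54,-0.97,0],"yaw":-0.76,"fingers":41},{"dp":[0,0,0],"yaw":0,"fingers":41},{"dp":[0,0,0],"yaw":0,"fingers":41}]'
python3 - <<'E'
from h import *
p=optics.snapshot("wrist"); np.save("w1.npy",p,allow_pickle=True); save(p,"w1.png")
s=sensors.state(); print(s["clock"],s["ee_pos"],s["tool_rot"],s["grip_width"],s["ft_force"])
from scipy.spatial.transform import Rotation as Ro
y=Ro.from_rotvec(s["tool_rot"]).as_matrix()[:,1]; print("tool y deg",np.degrees(np.arctan2(y[1],y[0])))
print(-np.array(p["R"]).T@p["t"])
r=spotter.cut_out("pack_red_centre",p)
if r:
  X,u,v=pts(p,r[0]["pixels"]); q=st(X); print(r[0]["confidence"],np.percentile(q,[2,50,98],axis=0)); m=q[:,2]>.2
  if m.sum()>5: print(m.sum(),np.percentile(q[m],[2,50,98],axis=0),np.polyfit(q[m,1],q[m,0],1))
hook(p)
E
```

```text
clock: 1.9
ee_pos: [0.4446, 0.2511, 0.2959]
tool_rot: [1.626, 2.687, 0.001]
ft_force: [1.6, 0.9, 0.6]
grip_width: 0.035
grasp_force: 0.0
clock: 2.9
ee_pos: [0.6168, -0.0585, 0.3028]
tool_rot: [-2.384, -2.044, 0.0]
ft_force: [0.2, 0.4, 0.2]
grip_width: 0.035
grasp_force: 0.0
2.95 [ 0.61644427 -0.05748056  0.30295711] [-2.38221871e+00 -2.04617507e+00  2.64029651e-04] 0.03474617564923498 [ 0.21998139  0.99036281 -0.24486679]
tool y deg -8.678996456024493
[0.62903064 0.02068169 0.4456602 ]
0.62 [[-0.05363825  0.02502875  0.09508269]
 [-0.04190458  0.07689737  0.17363086]
 [-0.02876604  0.09947097  0.21836172]]
969 [[-0.04682663  0.02403584  0.20211552]
 [-0.04162162  0.0677444   0.21649537]
 [-0.03654621  0.09830604  0.21874663]] [ 0.01197544 -0.0423721 ]
-0.185 55 [-182.7   70.   208.2] 1.2 210.8
-0.175 81 [-174.8   69.8  204.8] 1.7 208.4
-0.165 78 [-165.    69.3  201. ] 1.6 205.3
-0.155 78 [-155.3   68.6  196.9] 1.7 201.3
-0.145 62 [-145.    68.6  196. ] 1.0 197.7
-0.135 67 [-135.2   67.9  196.4] 1.0 198.8
-0.125 68 [-124.7   67.4  196.9] 1.1 199.0
-0.115 64 [-114.8   67.   197.2] 1.0 199.3
-0.105 67 [-104.8   66.4  197.6] 0.9 199.4
-0.095 65 [-95.1  65.8 198.4] 1.1 199.8
-0.085 69 [-85.4  65.5 198.5] 1.0 200.6
-0.075 70 [-75.2  64.8 198.9] 1.1 200.7
-0.065 54 [-65.8  64.3 199.3] 1.0 201.0
```

View pics/w1.png

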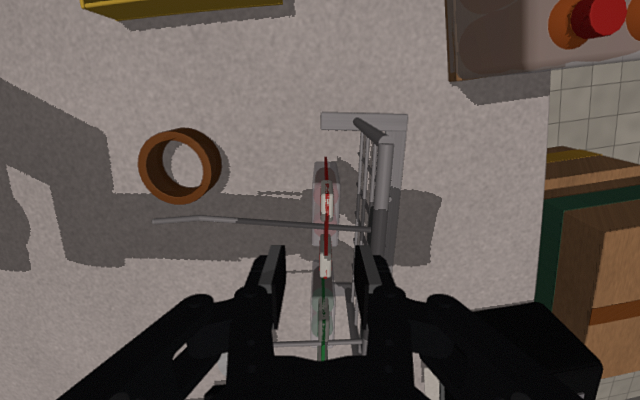

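The wrist view agrees: the pack is edge-on at (326,205) and the wire runs from (150,220) to (330,228). The hook sags 0.042, leans +0.05 to the side, and the tip slope is about 0.41. I'll narrow the fingers to clear the grid and descend on the +y shoulder.

```bash
python3 -m creep '[{"dp":[0.09,-0.1,0],"yaw":-0.1,"fingers":24},{"dp":[0,0,0],"yaw":0,"fingers":24},{"dp":[0,0,-0.5],"yaw":0,"fingers":24},{"dp":[0,0,-0.5],"yaw":0,"fingers":24},{"dp":[0,0,-0.5],"yaw":0,"fingers":24},{"dp":[0,0,-0.3],"yaw":0,"fingers":24},{"dp":[0,0,-0.2],"yaw":0,"fingers":24},{"dp":[0,0,0],"yaw":0,"fingers":24}]'
python3 - <<'E'
from h import *
p=optics.snapshot("wrist"); save(p,"w2.png")
s=sensors.state(); print(s["clock"],s["ee_pos"],st(s["ee_pos"]),s["grip_width"],s["ft_force"])
r=spotter.cut_out("pack_red_centre",p)
if r:
  X,u,v=pts(p,r[0]["pixels"]); q=st(X); m=q[:,2]>.2; print(r[0]["confidence"],m.sum(),np.percentile(q[m],[2,50,98],axis=0),np.polyfit(q[m,1],q[m,0],1))
E
```

```text
clock: 3.8
ee_pos: [0.6197, -0.0612, 0.2222]
tool_rot: [-2.392, -2.034, 0.002]
ft_force: [0.1, 0.7, -0.0]
grip_width: 0.0207
grasp_force: 0.0
3.85 [ 0.62034038 -0.06145886  0.22332052] [-0.04203317  0.08802393  0.22332052] 0.0203497765369446 [-0.15837004 -0.67791196  0.21529869]
```

View pics/w2.png

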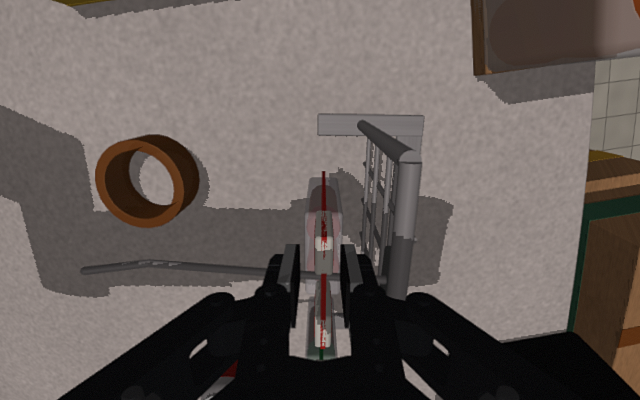

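Run:
```python
from h import *
p=optics.snapshot("wrist")
us=lambda s:np.array(s)@RS.T+SO
L=["tcp","shoulder +y top","+y inner top","+y outer top","pack top mid","-y shoulder top","wire at pack"]
A=[us([-.042,.088,.2233]),us([-.0416,.0872,.218]),us([-.0416,.0752,.218]),us([-.0416,.0992,.218]),us([-.0416,.0612,.218]),us([-.0416,.0352,.218]),us([-.06,.064,.2])]
for l,a in zip(L,proj(p,A)): print(l,a.round())
for (u,v) in [(323,243),(323,225),(323,280),(323,335),(324,200),(322,262)]:
    m=np.zeros((400,640),bool); m[v-2:v+3,u-3:u+4]=1; X,_,_=pts(p,m); print(u,v,np.median(st(X),0).round(4),p["pixels"][v,u])
print((-np.array(p["R"]).T@p["t"]))
save(p,"w3.png",(260,160,400,370),2.8)
```

```text
tcp [319. 257.]
shoulder +y top [320. 253.]
+y inner top [320. 272.]
+y outer top [320. 233.]
pack top mid [320. 294.]
-y shoulder top [320. 331.]
wire at pack [290. 273.]
323 243 [-0.04    0.0931  0.2181] [148  78  72]
323 225 [-0.0399  0.0983  0.2064] [70 33 30]
323 280 [-0.04    0.0687  0.2167] [82 20 20]
323 335 [-0.0401  0.03    0.216 ] [153 121 115]
324 200 [-0.0386  0.0952  0.1569] [64 52 51]
322 262 [-0.0406  0.0816  0.2177] [100  98  92]
[0.63348269 0.0176122  0.36694515]
```

View pics/w3.png

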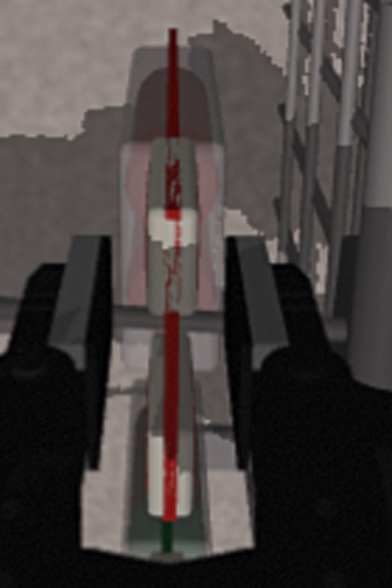

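The shoulder (crop rows 210–310) lies between the pads, slightly toward the grid. I'll make a 1 mm correction, go down and close.

```bash
python3 -m creep '[{"dp":[0.03,0.025,0],"yaw":0,"fingers":24},{"dp":[0,0,-0.25],"yaw":0,"fingers":24},{"dp":[0,0,-0.25],"yaw":0,"fingers":24},{"dp":[0,0,-0.25],"yaw":0,"fingers":24},{"dp":[0,0,-0.2],"yaw":0,"fingers":24},{"dp":[0,0,0],"yaw":0,"fingers":24},{"dp":[0,0,0],"yaw":0,"fingers":24}]'
```

```text
clock: 4.65
ee_pos: [0.6213, -0.0606, 0.1847]
tool_rot: [-2.393, -2.034, 0.001]
ft_force: [-0.1, -0.0, -0.4]
grip_width: 0.0206
grasp_force: 0.0
```

```bash
python3 -m creep '[{"dp":[0,0,0],"yaw":0,"fingers":18},{"dp":[0,0,0],"yaw":0,"fingers":14},{"dp":[0,0,0],"yaw":0,"fingers":11},{"dp":[0,0,0],"yaw":0,"fingers":8},{"dp":[0,0,0],"yaw":0,"fingers":0},{"dp":[0,0,0],"yaw":0,"fingers":0},{"dp":[0,0,0],"yaw":0,"fingers":0}]'; python3 -c "
from h import *
s=sensors.state();print(s['ft_force'],s['ft_torque'],s['tool_rot'])
for i in range(3): optics.snapshot('top'); print(sensors.state()['ft_force'],sensors.state()['ft_torque'])"
```

```text
clock: 5.35
ee_pos: [0.6219, -0.0608, 0.1858]
tool_rot: [2.393, 2.034, 0.001]
ft_force: [0.5, 0.7, 2.3]
grip_width: 0.0095
grasp_force: 60.0
[0.52540613 0.6756883  2.28645019] [0.0122507  0.02278832 0.02758076] [2.39311269e+00 2.03401339e+00 9.04747414e-04]
[-0.02830697  0.00747561  2.66965536] [-0.08396143  0.01261941 -0.07412677]
[-0.03515161 -0.73257933  1.82437583] [-0.04079142 -0.00016545  0.01581358]
[0.16840649 0.8431921  3.39837739] [-0.07293704 -0.07378984  0.03454353]
```

```bash
python3 -m creep '[{"dp":[0,0,0.03],"yaw":0,"fingers":0},{"dp":[0,0,0],"yaw":0,"fingers":0}]'; python3 -m creep '[{"dp":[0,0,0.02],"yaw":0,"fingers":0},{"dp":[0,0,0],"yaw":0,"fingers":0}]'; python3 -m creep '[{"dp":[0,0,0],"yaw":0,"fingers":0}]'
```

```text
clock: 5.7
ee_pos: [0.6213, -0.0606, 0.1861]
tool_rot: [-2.393, -2.034, 0.001]
ft_force: [1.6, -0.4, 0.8]
grip_width: 0.0091
grasp_force: 60.0
clock: 5.9
ee_pos: [0.6209, -0.0605, 0.1865]
tool_rot: [-2.393, -2.033, 0.002]
ft_force: [1.0, 0.2, -0.6]
grip_width: 0.009
grasp_force: 59.9
clock: 6.0
ee_pos: [0.621, -0.0605, 0.1865]
tool_rot: [-2.393, -2.034, 0.001]
ft_force: [0.1, 0.1, -2.3]
grip_width: 0.0091
grasp_force: 59.9
```

```bash
python3 -m creep '[{"dp":[0,0,0.025],"yaw":0,"fingers":0},{"dp":[0,0,0],"yaw":0,"fingers":0}]'; python3 -m creep '[{"dp":[0,0,0.025],"yaw":0,"fingers":0},{"dp":[0,0,0],"yaw":0,"fingers":0}]';  python3 -c "
from h import *
F=[]
for i in range(8): optics.snapshot('top'); s=sensors.state(); F.append(np.r_[s['ft_force'],s['ft_torque']])
print(np.mean(F,0).round(3),np.std(F,0).round(2),s['ee_pos'])"
```

```text
clock: 6.2
ee_pos: [0.6215, -0.0606, 0.1882]
tool_rot: [-2.394, -2.034, 0.0]
ft_force: [-0.2, -0.7, -1.4]
grip_width: 0.0091
grasp_force: 59.9
clock: 6.4
ee_pos: [0.6217, -0.0607, 0.1895]
tool_rot: [2.394, 2.034, 0.0]
ft_force: [-0.6, 0.2, -0.9]
grip_width: 0.0094
grasp_force: 59.9
[ 0.184  0.177 -1.165  0.029  0.008 -0.004] [0.3  0.45 0.62 0.02 0.03 0.03] [ 0.62152518 -0.06067709  0.18927749]
```

```bash
python3 -m creep '[{"dp":[-0.147,0.031,-0.0063],"yaw":0,"fingers":0},{"dp":[-0.147,0.031,-0.0063],"yaw":0,"fingers":0},{"dp":[-0.147,0.031,-0.0063],"yaw":0,"fingers":0},{"dp":[-0.147,0.031,-0.0063],"yaw":0,"fingers":0},{"dp":[-0.147,0.031,-0.0063],"yaw":0,"fingers":0},{"dp":[0,0,0],"yaw":0,"fingers":0}]'; python3 -c "
from h import *
F=[]
for i in range(6): optics.snapshot('top'); s=sensors.state(); F.append(np.r_[s['ft_force'],s['ft_torque']])
print(np.mean(F,0).round(3),s['ee_pos'],st(s['ee_pos']))"
```

```text
clock: 7.4
ee_pos: [0.5912, -0.0542, 0.1879]
tool_rot: [-2.393, -2.034, 0.001]
ft_force: [0.4, -0.4, -1.2]
grip_width: 0.0092
grasp_force: 59.7
[-0.545  0.118 -1.674  0.035 -0.014  0.005] [ 0.59244517 -0.05455587  0.18814225] [-0.07066706  0.0904518   0.18814225]
```

```bash
python3 -m creep '[{"dp":[-0.147,0.031,-0.0063],"yaw":0,"fingers":0},{"dp":[-0.147,0.031,-0.0063],"yaw":0,"fingers":0},{"dp":[-0.147,0.031,-0.0063],"yaw":0,"fingers":0},{"dp":[-0.147,0.031,-0.0063],"yaw":0,"fingers":0},{"dp":[-0.147,0.031,-0.0063],"yaw":0,"fingers":0},{"dp":[-0.147,0.031,-0.0063],"yaw":0,"fingers":0},{"dp":[0,0,0],"yaw":0,"fingers":0}]';python3 -m creep '[{"dp":[-0.147,0.031,-0.0063],"yaw":0,"fingers":0},{"dp":[-0.147,0.031,-0.0063],"yaw":0,"fingers":0},{"dp":[-0.147,0.031,-0.0063],"yaw":0,"fingers":0},{"dp":[-0.147,0.031,-0.0063],"yaw":0,"fingers":0},{"dp":[-0.147,0.031,-0.0063],"yaw":0,"fingers":0},{"dp":[-0.147,0.031,-0.0063],"yaw":0,"fingers":0},{"dp":[0,0,0],"yaw":0,"fingers":0}]'; python3 -c "
from h import *
F=[]
for i in range(6): p=optics.snapshot('wrist'); s=sensors.state(); F.append(np.r_[s['ft_force'],s['ft_torque']])
print(np.mean(F,0).round(3),s['ee_pos'],st(s['ee_pos']))
hook(p); save(p,'w4.png',(180,180,400,345),3.6)
r=spotter.cut_out('pack_red_centre',p)
if r:
  X,u,v=pts(p,r[0]['pixels']); q=st(X); m=q[:,2]>.2; print(r[0]['confidence'],m.sum(),np.percentile(q[m],[2,50,98],axis=0))"
```

```text
clock: 8.4
ee_pos: [0.5559, -0.0468, 0.1864]
tool_rot: [-2.393, -2.034, 0.001]
ft_force: [0.6, -0.8, -0.8]
grip_width: 0.0093
grasp_force: 59.7
clock: 9.1
ee_pos: [0.5207, -0.0393, 0.1848]
tool_rot: [-2.393, -2.034, 0.001]
ft_force: [0.1, -0.2, -0.5]
grip_width: 0.0087
grasp_force: 59.7
[-0.042  0.003 -1.231  0.012  0.002 -0.003] [ 0.52187078 -0.03966084  0.18508727] [-0.142706    0.09405689  0.18508727]
-0.185 52 [-181.1   85.6  238.5] 1.3 240.0
-0.175 42 [-178.9   85.9  239. ] 1.1 240.0
-0.165 13 [-167.6   94.   239.8] 0.2 240.0
-0.155 90 [-150.4   85.9  233.5] 24.4 239.6
-0.145 1339 [-144.9   81.1  216.2] 12.4 240.0
-0.135 565 [-137.9   85.5  217.2] 18.3 239.8
-0.115 9 [-117.9   92.5  239.9] 0.1 240.0
-0.105 93 [-105.8   85.4  238.7] 1.2 240.0
-0.075 65 [-72.2  65.8 198. ] 1.2 201.4
-0.065 159 [-66.   64.9 199. ] 1.2 200.8
0.71 1884 [[-0.14768574  0.05053766  0.20095551]
 [-0.14320296  0.09194459  0.2161377 ]
 [-0.13854405  0.10379064  0.21846839]]
```

View pics/w4.png

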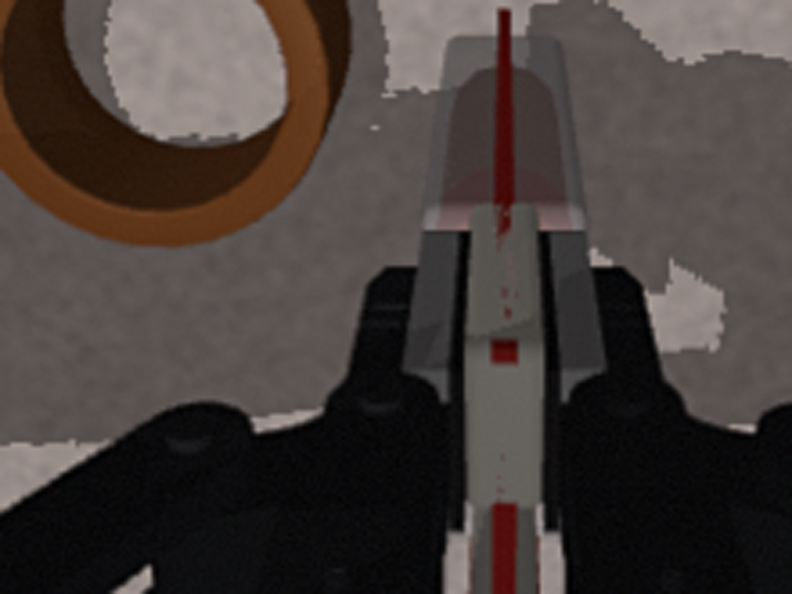

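```bash
python3 -m creep '[{"dp":[-0.1,0.021,-0.004],"yaw":0,"fingers":0},{"dp":[-0.1,0.021,0],"yaw":0,"fingers":0},{"dp":[0,0,0],"yaw":0,"fingers":0},{"dp":[-0.1225,0.0259,0.051],"yaw":0,"fingers":0},{"dp":[-0.1225,0.0259,0.051],"yaw":0,"fingers":0},{"dp":[0,0,0],"yaw":0,"fingers":0}]'
cat > f.py <<'E'
from h import *
F=[]
for i in range(5): p=optics.snapshot('wrist'); s=sensors.state(); F.append(np.r_[s['ft_force'],s['ft_torque']])
print(np.mean(F,0).round(3),s['ee_pos'],st(s['ee_pos']))
E
python3 f.py
```

```text
clock: 10.05
ee_pos: [0.5033, -0.0357, 0.1893]
tool_rot: [2.394, 2.035, 0.0]
ft_force: [-0.7, 0.0, -0.5]
grip_width: 0.0091
grasp_force: 59.7
[ 0.044  0.117 -0.928  0.022 -0.002  0.011] [ 0.50394265 -0.03590169  0.18900835] [-0.1610023   0.09494834  0.18900835]
```

Still free, so I continue up the tip.

```bash
python3 -m creep '[{"dp":[-0.1225,0.0259,0.05],"yaw":0,"fingers":0},{"dp":[-0.1225,0.0259,0.05],"yaw":0,"fingers":0},{"dp":[0,0,0],"yaw":0,"fingers":0}]'; python3 f.py
```

```text
clock: 10.6
ee_pos: [0.4935, -0.0336, 0.1932]
tool_rot: [-2.394, -2.035, 0.0]
ft_force: [0.3, -0.5, -0.1]
grip_width: 0.0091
grasp_force: 59.7
[ 0.241 -0.14  -0.962  0.039 -0.011  0.001] [ 0.49407532 -0.03378259  0.19297562] [-0.17108015  0.09548848  0.19297562]
```

```bash
python3 -m creep '[{"dp":[-0.1225,0.0259,0.06],"yaw":0,"fingers":0},{"dp":[-0.1225,0.0259,0.055],"yaw":0,"fingers":0},{"dp":[0,0,0],"yaw":0,"fingers":0}]'; python3 f.py
```

```text
clock: 11.15
ee_pos: [0.4837, -0.0315, 0.1978]
tool_rot: [2.394, 2.035, 0.0]
ft_force: [0.5, -0.5, -0.8]
grip_width: 0.009
grasp_force: 59.7
[ 0.319  0.661 -1.22   0.032 -0.002  0.019] [ 0.48424783 -0.03170996  0.19756639] [-0.18111135  0.095989    0.19756639]
```

```bash
python3 -m creep '[{"dp":[-0.1225,0.0259,0.052],"yaw":0,"fingers":0},{"dp":[-0.1225,0.0259,0.052],"yaw":0,"fingers":0},{"dp":[-0.1225,0.0259,0.052],"yaw":0,"fingers":0},{"dp":[-0.1225,0.0259,0.052],"yaw":0,"fingers":0},{"dp":[-0.1225,0.0259,0.052],"yaw":0,"fingers":0},{"dp":[-0.1225,0.0259,0.052],"yaw":0,"fingers":0},{"dp":[-0.1225,0.0259,0.052],"yaw":0,"fingers":0},{"dp":[0,0,0],"yaw":0,"fingers":0}]'; python3 f.py
python3 - <<'E'
from h import *
p=optics.snapshot("side"); save(p,"s2.png",(200,120,460,315),3)
E
```

```text
clock: 12.2
ee_pos: [0.4495, -0.0243, 0.2124]
tool_rot: [2.393, 2.034, 0.001]
ft_force: [-0.0, -0.3, -1.6]
grip_width: 0.009
grasp_force: 59.7
[-0.273  0.129 -0.878 -0.005  0.007 -0.004] [ 0.45000032 -0.02448491  0.21201989] [-0.21606908  0.09773544  0.21201989]
```

View pics/s2.png

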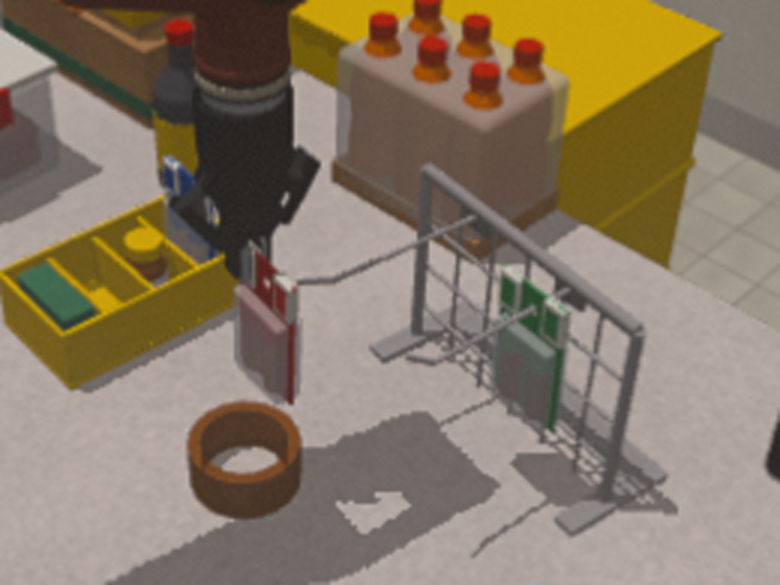

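It's off the hook: pack at (270,330), bare tip at (300,283). Next, carry it over the crate.

```bash
python3 -m creep '[{"dp":[0.05,0.5,0.1],"yaw":0.07,"fingers":0},{"dp":[0.05,0.68,0.1],"yaw":0.07,"fingers":0},{"dp":[0.05,0.68,0.1],"yaw":0.07,"fingers":0},{"dp":[0.05,0.68,0.1],"yaw":0.07,"fingers":0},{"dp":[0.05,0.68,0.1],"yaw":0.07,"fingers":0},{"dp":[0.05,0.68,0],"yaw":0.07,"fingers":0},{"dp":[0.05,0.68,0],"yaw":0.07,"fingers":0},{"dp":[0.05,0.68,0],"yaw":0.07,"fingers":0},{"dp":[0.05,0.68,0],"yaw":0.07,"fingers":0},{"dp":[0.06,0.66,0],"yaw":0.08,"fingers":0},{"dp":[0,0,0],"yaw":0,"fingers":0},{"dp":[0,0,0],"yaw":0,"fingers":0}]'
python3 - <<'E'
from h import *
from scipy.spatial.transform import Rotation as Ro
s=sensors.state(); y=Ro.from_rotvec(s["tool_rot"]).as_matrix()[:,1]; print(s["ee_pos"],"tool y deg",np.degrees(np.arctan2(y[1],y[0])))
p=optics.snapshot("wrist"); save(p,"w5.png")
for t in ("pack_red_centre","crate"):
  r=spotter.cut_out(t,p)
  if not r: continue
  X,u,v=pts(p,r[0]["pixels"]); print(t,r[0]["confidence"],np.percentile(X,[2,50,98],axis=0).round(4).tolist())
c=np.array([.495,.2095]); th=-.088; R=np.array([[np.cos(th),-np.sin(th)],[np.sin(th),np.cos(th)]])
P=[[*(c+R@np.array(q)),z] for q,z in (((-.0514,-.0575),.07),((-.0024,-.0575),.07),((-.0024,.0575),.07),((-.0514,.0575),.07))]
print(proj(p,P).round())
E
```

```text
clock: 13.7
ee_pos: [0.4702, 0.2398, 0.2317]
tool_rot: [2.315, 2.124, -0.002]
ft_force: [0.9, -0.6, -0.6]
grip_width: 0.0093
grasp_force: 59.8
[0.47018248 0.2397546  0.23171377] tool y deg -4.9387708363225284
pack_red_centre 0.86 [[0.4583, 0.1936, 0.1406], [0.4693, 0.2454, 0.2342], [0.4816, 0.2511, 0.2641]]
crate 0.64 [[0.3858, 0.1442, 0.0037], [0.4977, 0.2321, 0.043], [0.6038, 0.279, 0.071]]
[[298. 253.]
 [343. 253.]
 [346. 148.]
 [296. 148.]]
```

View pics/w5.png

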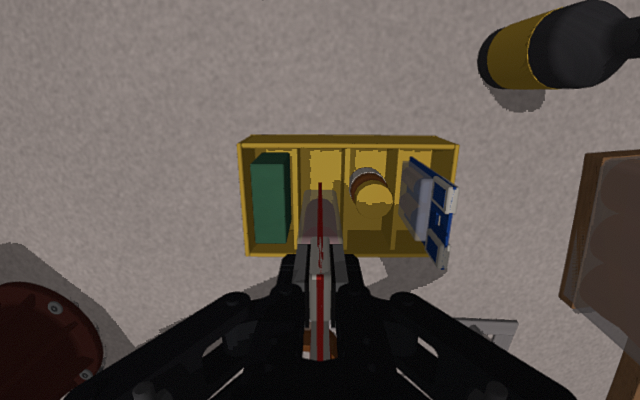

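The compartment (columns 298–346) lines up with the pack edge-on at column 320. Lowering.

```bash
python3 -m creep '[{"dp":[0,0,-0.4],"yaw":0,"fingers":0},{"dp":[0,0,-0.4],"yaw":0,"fingers":0},{"dp":[0,0,-0.4],"yaw":0,"fingers":0},{"dp":[0,0,-0.4],"yaw":0,"fingers":0},{"dp":[0,0,-0.4],"yaw":0,"fingers":0},{"dp":[0,0,-0.3],"yaw":0,"fingers":0},{"dp":[0,0,-0.3],"yaw":0,"fingers":0},{"dp":[0,0,-0.2],"yaw":0,"fingers":0},{"dp":[0,0,0],"yaw":0,"fingers":0},{"dp":[0,0,0],"yaw":0,"fingers":0}]'; python3 -m creep '[{"dp":[0,0,-0.1],"yaw":0,"fingers":0},{"dp":[0,0,-0.1],"yaw":0,"fingers":0},{"dp":[0,0,0],"yaw":0,"fingers":0},{"dp":[0,0,0],"yaw":0,"fingers":0}]'; python3 f.py
```

```text
clock: 14.85
ee_pos: [0.4706, 0.2396, 0.1204]
tool_rot: [2.316, 2.122, 0.001]
ft_force: [0.0, -0.6, -1.5]
grip_width: 0.0088
grasp_force: 59.7
clock: 15.25
ee_pos: [0.4702, 0.2396, 0.112]
tool_rot: [-2.316, -2.122, 0.0]
ft_force: [-0.1, -0.1, -2.5]
grip_width: 0.0089
grasp_force: 59.7
[-0.076  0.171 -0.888  0.02   0.003  0.003] [0.47044862 0.23960067 0.11228991] [-0.23742761  0.36174896  0.11228991]
```

```bash
python3 -m creep '[{"dp":[0,0,-0.1],"yaw":0,"fingers":0},{"dp":[0,0,-0.07],"yaw":0,"fingers":0},{"dp":[0,0,0],"yaw":0,"fingers":0},{"dp":[0,0,0],"yaw":0,"fingers":0}]';python3 -m creep '[{"dp":[0,0,-0.05],"yaw":0,"fingers":0},{"dp":[0,0,-0.05],"yaw":0,"fingers":0},{"dp":[0,0,0],"yaw":0,"fingers":0},{"dp":[0,0,0],"yaw":0,"fingers":0}]'; python3 f.py
```

```text
clock: 15.9
ee_pos: [0.4704, 0.2396, 0.1053]
tool_rot: [2.316, 2.122, 0.0]
ft_force: [-0.6, 1.0, 0.5]
grip_width: 0.0092
grasp_force: 60.0
clock: 16.3
ee_pos: [0.4716, 0.2411, 0.1044]
tool_rot: [-2.317, -2.121, -0.005]
ft_force: [-3.0, 2.9, 12.2]
grip_width: 0.0092
grasp_force: 62.0
[-3.124e+00  2.930e+00  1.273e+01 -7.000e-03  9.140e-01 -1.770e-01] [0.47153485 0.24109785 0.10438701] [-0.23659048  0.3633984   0.10438701]
```

```bash
python3 -m creep '[{"dp":[0,0,0.05],"yaw":0,"fingers":0},{"dp":[0,0,0],"yaw":0,"fingers":0},{"dp":[0,0,0],"yaw":0,"fingers":0}]'
python3 - <<'E'
from h import *
p=optics.snapshot("top"); save(p,"t2.png",(180,150,340,290),4)
r=spotter.cut_out("pack_red_centre",p)
if r: X,_,_=pts(p,r[0]["pixels"]); print(np.percentile(X,[2,50,98],axis=0).round(4).tolist())
p=optics.snapshot("wrist"); r=spotter.cut_out("pack_red_centre",p)
X,_,_=pts(p,r[0]["pixels"]); print(r[0]["confidence"],np.percentile(X,[2,50,98,99.5],axis=0).round(4).tolist())
E
```

```text
clock: 16.85
ee_pos: [0.4712, 0.2404, 0.1046]
tool_rot: [2.317, 2.122, 0.004]
ft_force: [-0.2, 2.8, 6.3]
grip_width: 0.0093
grasp_force: 61.1
[[0.4536, 0.1763, 0.0214], [0.465, 0.2003, 0.0908], [0.4803, 0.2322, 0.1368]]
0.72 [[0.4594, 0.1964, 0.0186], [0.4702, 0.2454, 0.1092], [0.4822, 0.251, 0.137], [0.4831, 0.2515, 0.1373]]
```

View pics/t2.png

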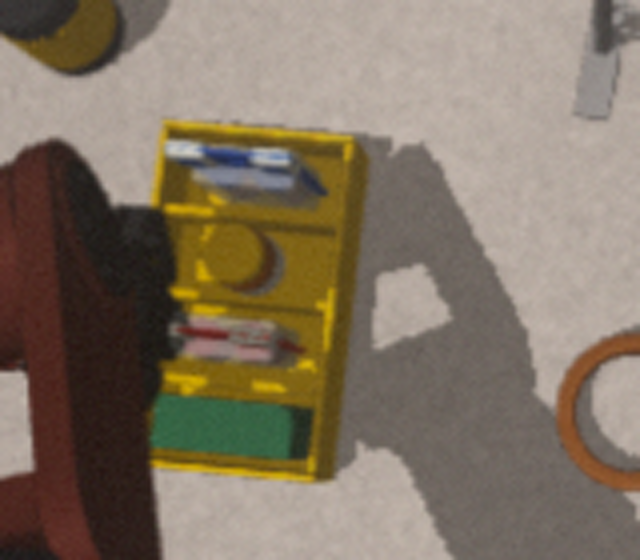

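The pack stands in the compartment at (240,340). Its top is at 0.136, so the foot is on the floor. Release and retreat.

```bash
python3 -m creep '[{"dp":[0,0,0.02],"yaw":0,"fingers":0},{"dp":[0,0,0],"yaw":0,"fingers":0},{"dp":[0,0,0],"yaw":0,"fingers":14},{"dp":[0,0,0],"yaw":0,"fingers":20},{"dp":[0,0,0],"yaw":0,"fingers":26},{"dp":[0,0,0],"yaw":0,"fingers":26},{"dp":[0,0,0],"yaw":0,"fingers":26}]'; python3 -m creep '[{"dp":[0,0,0.1],"yaw":0,"fingers":26},{"dp":[0,0,0.2],"yaw":0,"fingers":26},{"dp":[0,0,0.4],"yaw":0,"fingers":26},{"dp":[0,0,0.6],"yaw":0,"fingers":26},{"dp":[0,0,0.8],"yaw":0,"fingers":26},{"dp":[0,0,0.8],"yaw":0,"fingers":26},{"dp":[0,0,0],"yaw":0,"fingers":26},{"dp":[0,0,0],"yaw":0,"fingers":26}]'
python3 - <<'E'
from h import *
p=optics.snapshot("wrist"); save(p,"w6.png")
r=spotter.cut_out("pack_red_centre",p)
X,_,_=pts(p,r[0]["pixels"]); print(r[0]["confidence"],np.percentile(X,[2,50,98],axis=0).round(4).tolist())
m=X[:,2]>.11; print(np.percentile(X[m],[2,50,98],axis=0).round(4).tolist())
E
```

```text
clock: 17.75
ee_pos: [0.47, 0.2393, 0.1037]
tool_rot: [-2.316, -2.122, 0.001]
ft_force: [0.3, 0.7, -0.0]
grip_width: 0.0225
grasp_force: 0.0
clock: 18.55
ee_pos: [0.4711, 0.2399, 0.2219]
tool_rot: [2.315, 2.121, 0.005]
ft_force: [-1.2, 0.5, -1.6]
grip_width: 0.0223
grasp_force: 0.0
0.62 [[0.456, 0.1803, 0.0145], [0.4694, 0.2245, 0.0917], [0.4821, 0.252, 0.1361]]
[[0.4622, 0.1784, 0.1127], [0.4692, 0.2224, 0.1348], [0.476, 0.252, 0.1364]]
```

View pics/w6.png

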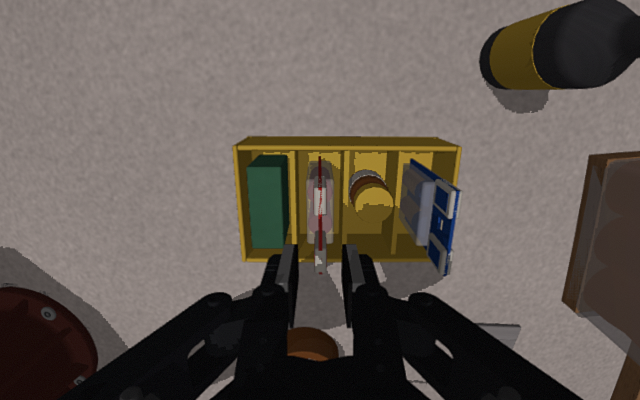

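The red pack stands upright at (320,205) in the empty compartment, with the gripper clear and the neighbours where they were.

```bash
python3 -c "from bench import ticket; print(ticket.finish_job())"
```

```text
the job is handed in; nothing more can be done
None
```

The red pack came off its hook with little more than its own weight felt at the wrist on the way. It now stands released and upright in the empty crate compartment, neighbours undisturbed in the last picture; I handed the job in at about 19 s, and no verdict was returned.

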